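# Sort the dog-walk things on the hallway cubby

## Robot

A 6-joint arm with a two-finger parallel gripper is mounted at the origin on the work surface. World frame = base frame: x ahead of the robot, y to its left, z up, the work surface at z = 0. Lengths are in m, angles in rad, forces in N, time in s.
With the tool pointing down it reaches from about 0.35 to 0.775 m from the base axis. Payload 5.5 kg.
Tool frame: the origin (TCP) lies at the very end of the fingers, on their centre line; the grasp point (between the pads) lies env.pinch_z behind it (env.pinch_z is the distance from the TCP to the grasp point, in m); z points along the fingers, y is the line along which they close (so a half turn about z gives the same grasp; the last joint's range is limited). The gripper opens to 85 mm and grips with 20 to 120 N. Pads are 22 mm wide; open, the fingers measure 114 mm over their backs; the gripper's body (76 mm by 85 mm) begins 54 mm behind the grasp point. The pads swing forward as they close: fully open they stand 13 mm farther back than shut.
Start: joints at [1.184, 0.313, 0.046, 1.304, 0, 1.431], TCP at [0.14, 0.558, 0.207] pointing down, gripper open.
Joint ranges: [-2.76, 2.76], [-0.86, 1.69], [-1.03, 1.26], [-2.2, 2.34], [-1.47, 1.5], [-3.14, 3.14]. Speed limits (rad/s): [2.57, 2.57, 3.14, 3.14, 3.14, 3.14].

## Interface

Orientations are given as a unit quaternion [w, x, y, z].
In Python, from workcell import env, eyes gives the robot as it stands.
- The arm moves only by the shell command python3 -m jog 'ROWS' [FORCE]. ROWS is JSON, one flat list of numbers, 7 for each row, row after row: the shift along the world's x, y, z as a fraction of full scale, then the turn, a rotation vector about the world's x, y, z as a fraction of full scale, then the opening, from -1 (shut) to 1 (fully open), so that 0 is half open. A call has 1 to 12 rows; each row is the pose to reach, as a shift and turn from the pose commanded when the call began, turning the shorter way round; what a row does not reach only later rows make up. Full scale, the value 1, is 20 cm for a shift and pi rad for a turn. A row lasts 1/12 s, in which the tool goes at most 41.7 mm and 7.16 degrees, less where a joint would pass 70% of its speed; a pose out of reach is approached as far as the arm can. A call with a number of a shift or a turn outside -1 to 1 is refused whole. A call with a gripper value outside its range is refused whole. The fingers move at their own pace and stop on an object; FORCE is the grip in N (left out, the last holds). Time passes only in rows, so rows that repeat a pose let the fingers close. It gives the time, the measured TCP pose, the force, the opening and the grip force at its end, in the units of the state.
- env.get_state(): the state, without advancing time (a new reading comes with each control period).
- eyes.read_camera(name): name is "scene" or "top" or "wrist"; returns (picture, depth): 400x640x3 uint8, red, green, blue; 400x640 float32, m along the optical axis (not along the pixel's ray), 0 where there is no reading.
- eyes.calibration(name): a dict with "fx", "fy", "cx", "cy" (pixels), "R" (3x3) and "t" (3): a world point X has camera coordinates R X + t; the wrist camera has in their place "tool_from_camera" (4x4, takes a point from camera to tool coordinates, whose origin is the TCP and whose axes are the flange's). Camera axes: x right, y down, z forward; pixel columns grow to the right and rows downward; lengths in m; the calibration is good to about 2 mm. A picture is of the moment at which its call begins: read the wrist's pose just before it. calibration takes no time and is no camera call.
- env.hand_in(): hands the job in; it is judged then, once.
The state is a dict: "clock": time; "joint_pos": joint angles; "qvel": joint speeds; "tau": joint torques, N m; "tcp_pos": TCP position; "orientation": TCP orientation; "wrist_force": force on the tool from outside, world axes, zero at the start; "ft_torque": the same for the moment, N m; "finger_gap": finger opening in m; "grip_force": force on a finger pad.
Only numpy, scipy, OpenCV 4.12 (cv2) and the standard library are available. Lean on these libraries where they do the work, as an engineer would, in place of code of your own. Each camera call takes 0.05 s, during which the arm holds its last target. There are 200 camera calls.

## Task

Tidy the dog things on top of the hallway cubby shelf: lay the walking gear (carabiner and flashlight) in the blue tray and the chews (coral bone and teal ring) in the yellow tray, each lying flat on the tray's floor, and stand the treat canister upright on the middle of the cork coaster. Leave the little balm tin and the red clicker where they are, and let go of everything.

Things in the scene. Friction and masses are not known exactly. Their poses are not given: they have to be found in the camera images.
- flashlight: White plastic flashlight lying on its side, 110 long; round barrel 26 in diameter between a six-sided head (34 across flats, 26 long, glass lens, at the +x end) and a six-sided tail cap (34 across flats, 18 long), so it lies level and does not roll. Origin on the barrel's axis at mid-length, 17 above what it lies on; x runs along the barrel towards the lens. About 110 g. Sizes in mm.
- carabiner: Bare aluminium carabiner lying flat, a D-shaped closed loop of round 11 bar with a darker gate along one side: 89 long along its x, 50 wide along its y in the middle. The gate is fixed shut. Origin in the middle of the loop at mid-thickness, 5.5 above what it lies on. About 60 g. Sizes in mm.
- bone: Coral-pink hard silicone chew bone lying flat, 110 long along its x, two knuckles at each end (56 wide, 28 tall), straight shank in the middle 22 wide along y and 24 tall, free for about 50 of its length. Origin at its very centre, 14 above what it lies on. Hard, does not give. About 90 g. Sizes in mm.
- chew_ring: Teal hard nylon chew ring lying flat, about 56 outside diameter, 30 hole, 18 thick. Origin at the centre of the hole at mid-thickness, 9 above what it lies on; z is the ring's axis. About 60 g. Sizes in mm.
- canister: Stainless steel treat canister with a closed lid, standing upright, 84 tall; body 56 in diameter, lid (top 18) 58 in diameter and fixed on. Origin at the centre of its underside, z up. About 240 g. Sizes in mm.
- blue_tray: Blue open tray, fixed to the top: 150 along its x, 190 along its y, 25 tall, walls 5, floor 5 thick (inside 140 x 180, 20 deep). Origin at the centre of its underside, z up. Sizes in mm.
- yellow_tray: Yellow open tray, fixed to the top, same sizes as the blue one: 150 along x, 190 along y, 25 tall, walls 5, floor 5 thick (inside 140 x 180, 20 deep). Origin at the centre of its underside, z up. Sizes in mm.
- coaster: Round cork coaster, fixed flat on the top, 100 in diameter, 6 thick. Origin at the centre of its underside. Sizes in mm.
- tin: Small round balm tin, white with a green lid, 44 in diameter and 22 tall, loose, a bystander. Origin at the centre of its underside. About 80 g. Sizes in mm.
- clicker: Red plastic dog-training clicker, 56 along its x, 34 along its y, 19 tall with its white button, loose, a bystander. Origin at the centre of its underside. About 60 g. Sizes in mm.
There are look-alikes about, which are no part of the job. Of the things like the flashlight, leave any that is purple; of the rest the larger one is meant. Several things have the shape of the carabiner; the one meant has the colours described above.

How it is judged:
At the end, for the whole second after the job is handed in: Flashlight and carabiner lie on the blue tray's floor, bone and ring on the yellow tray's (origin within 62 mm in x, 82 mm in y of its centre, height within 4 mm, flat within 0.17 rad); canister upright (0.1 rad) on the coaster, within 15 mm of its centre; all at rest (x of flashlight in the frame of blue_tray between -0.062 and 0.062 m and y of flashlight in the frame of blue_tray between -0.082 and 0.082 m and z of flashlight in the frame of blue_tray between 0.018 and 0.027 m and angle between the x axis of flashlight and the z axis of blue_tray, either way round above 1.4 rad and linear speed of each of flashlight, carabiner, bone, chew_ring, canister below 0.02 m/s and angular speed of each of flashlight, carabiner, bone, chew_ring, canister below 0.3 rad/s and x of carabiner in the frame of blue_tray between -0.062 and 0.062 m and y of carabiner in the frame of blue_tray between -0.082 and 0.082 m and z of carabiner in the frame of blue_tray between 0.0065 and 0.0155 m and angle between the z axis of carabiner and the z axis of blue_tray, either way round below 0.17 rad and x of bone in the frame of yellow_tray between -0.062 and 0.062 m and y of bone in the frame of yellow_tray between -0.082 and 0.082 m and z of bone in the frame of yellow_tray between 0.015 and 0.024 m and angle between the z axis of each of bone, chew_ring and the z axis of yellow_tray, either way round below 0.17 rad and x of chew_ring in the frame of yellow_tray between -0.062 and 0.062 m and y of chew_ring in the frame of yellow_tray between -0.082 and 0.082 m and z of chew_ring in the frame of yellow_tray between 0.01 and 0.019 m and horizontal distance between canister and coaster below 0.015 m and angle between canister's own z axis and vertical below 0.1 rad and z of canister in the frame of coaster between 0.002 and 0.011 m); the robot touches nothing.
It fails at once if the balm tin is shifted more than 20 mm (distance of tin from where it was at the start of the episode above 0.02 m).
It fails at once if the clicker is shifted more than 20 mm (distance of clicker from where it was at the start of the episode above 0.02 m).
It also fails if it takes over 131 s, if anything falls off the work surface, if the arm or the gripper's body presses on something with over 40 N, if the wrist force passes 120 N, or if a joint passes its speed limit or range.

## Working session

There is one attempt and no reset: what is moved stays moved. The work goes in short steps, Python scripts to look and compute and a shell command to move; the robot and the scene stay as the last step left them, time stands still between calls to the robot, and variables do not carry over. Pictures are saved under pics/ and viewed, at most 14 in all, crops included, and the job is handed in when it is done.

```bash
mkdir -p pics; ls; cat > h.py <<'E'
import numpy as np, cv2, json
from workcell import env, eyes
from scipy.spatial.transform import Rotation as Ro
def cloud(name):
    s=env.get_state(); im,d=eyes.read_camera(name); c=eyes.calibration(name)
    v,u=np.mgrid[:d.shape[0],:d.shape[1]]
    P=np.stack([(u-c['cx'])/c['fx']*d,(v-c['cy'])/c['fy']*d,d],-1)
    if name=='wrist':
        T=np.array(c['tool_from_camera']); P=P@T[:3,:3].T+T[:3,3]
        q=s['orientation']; P=P@Ro.from_quat([q[1],q[2],q[3],q[0]]).as_matrix().T+s['tcp_pos']
    else: P=(P-np.array(c['t']))@np.array(c['R'])
    P[d==0]=np.nan
    return im,P
def save(im,n): cv2.imwrite('pics/'+n,cv2.cvtColor(im,cv2.COLOR_RGB2BGR))
E
python3 - <<'E'
from h import *
for n in('top','scene'):
    im,P=cloud(n); save(im,n+'0.png'); np.savez(n+'0.npz',im=im,P=P)
    if n=='top': print(P[::80,::80].round(3).tolist())
print(env.get_state(), env.pinch_z)
E
```

```text
pics
[[[1.517, 1.593, -0.744], [1.523, 1.209, -0.752], [1.525, 0.818, -0.756], [1.521, 0.424, -0.75], [1.521, 0.031, -0.75], [1.52, -0.363, -0.748], [1.522, -0.758, -0.75], [1.514, -1.146, -0.738]], [[1.11, 1.558, -0.751], [0.77, 0.706, 0.027], [0.781, 0.493, -0.0], [0.781, 0.263, 0.0], [0.779, 0.032, 0.006], [0.782, -0.199, -0.003], [0.78, -0.429, 0.002], [0.779, -0.66, 0.004]], [[0.641, 1.249, -0.408], [0.546, 0.703, 0.003], [0.545, 0.48, 0.003], [0.544, 0.256, 0.007], [0.545, 0.033, 0.003], [0.545, -0.192, 0.001], [0.542, -0.414, 0.01], [0.54, -0.633, 0.018]], [[0.346, 1.398, -0.641], [0.323, 0.687, 0.002], [0.323, 0.47, 0.001], [0.322, 0.252, 0.001], [0.322, 0.033, 0.001], [0.321, -0.185, 0.003], [0.32, -0.405, 0.0], [0.319, -0.621, 0.008]], [[0.178, 0.557, 0.438], [0.111, 0.673, -0.0], [0.111, 0.46, 0.001], [0.11, 0.247, -0.001], [0.109, 0.034, 0.003], [0.108, -0.18, 0.001], [0.107, -0.395, -0.003], [0.107, -0.608, 0.001]]]
{'clock': 0.1, 'joint_pos': array([1.18435229e+00, 3.13955950e-01, 4.50894590e-02, 1.30356610e+00,
       2.64940007e-06, 1.43120877e+00]), 'qvel': array([ 0.00027524, -0.00125161,  0.00335514, -0.00085931,  0.00120897,
       -0.00013334]), 'tau': array([ 2.23644718e-03, -4.81724346e+01,  2.99245030e+01,  1.27137074e-02,
       -1.60991858e-04, -3.76708424e-07]), 'tcp_pos': array([0.1403235 , 0.5571182 , 0.20587933]), 'orientation': array([-2.13988459e-04,  1.23115044e-01,  9.92392068e-01, -7.89652465e-04]), 'wrist_force': array([-1.46053758,  0.50221918,  0.1848814 ]), 'ft_torque': array([ 0.03261924, -0.06351948,  0.02891404]), 'grip_force': 0.0, 'finger_gap': 0.08540439959646526} 0.0187
```

View pics/top0.png

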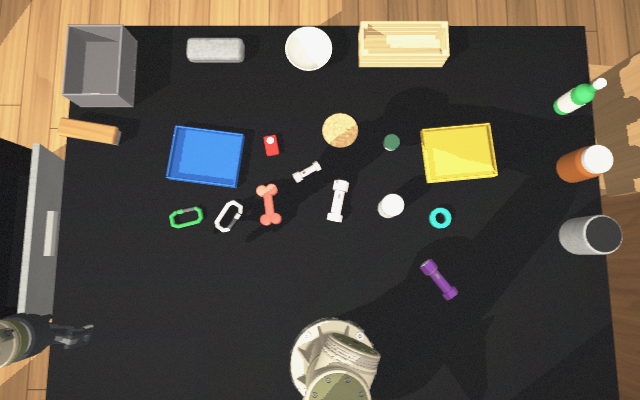

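View pics/scene0.png

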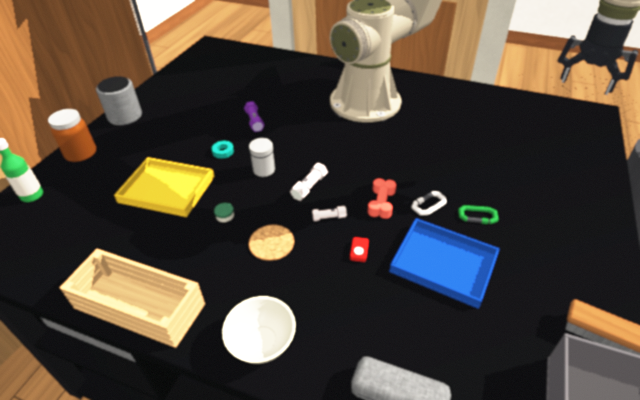

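Flashlight-like things: purple (438,279), which is excluded; small white (307,172); large white (338,201), which is the one meant. Carabiner shapes: green (186,217), and bare metal with a dark gate (229,216), which is the one meant. I'll confirm both in a crop and measure.

```bash
cat >> h.py <<'E'
def ray(c,uv,z):
    uv=np.atleast_2d(uv).astype(float); R=np.array(c['R']); C=-R.T@np.array(c['t'])
    d=np.stack([(uv[:,0]-c['cx'])/c['fx'],(uv[:,1]-c['cy'])/c['fy'],np.ones(len(uv))],-1)@R
    return (C+d*((z-C[2])/d[:,2])[:,None])[:,:2]
E
python3 - <<'E'
from h import *
im=np.load('top0.npz')['im']; c=eyes.calibration('top')
crop=cv2.resize(im[150:240,160:360],(800,360),interpolation=cv2.INTER_CUBIC); save(crop,'crop0.png')
m=(im.max(2)>75).astype(np.uint8); m[:110]=0;m[305:]=0;m[:,:150]=0;m[:,520:]=0
n,l,st,ce=cv2.connectedComponentsWithStats(m)
Z={'big':.017,'car':.0055,'green':.0055,'bone':.014,'ring':.009,'small':.012,'can':.084,'blue':.025,'yel':.025,'coas':.006,'tin':.022,'clk':.016,'purple':.017}
px={'big':(338,201),'car':(229,216),'green':(186,217),'bone':(268,204),'ring':(440,218),'small':(307,172),'can':(391,205),'blue':(205,157),'yel':(459,153),'coas':(340,130),'tin':(391,142),'clk':(271,146),'purple':(438,279)}
for k,p in px.items():
    i=1+np.argmin(np.linalg.norm(ce[1:]-p,axis=1)+(st[1:,4]<40)*1000)
    v,u=np.nonzero(l==i); X=ray(c,np.c_[u,v],Z[k])*1000
    (a,b,ang)=cv2.minAreaRect(X.astype(np.float32))
    w=np.linalg.eigh(np.cov(X.T))[1][:,1]
    print(k,ce[i].round(),'mean',X.mean(0).round(),'rect',np.round(a),np.round(b),round(ang),'major deg',round(np.degrees(np.arctan2(w[1],w[0]))%180))
E
```

```text
big [338. 200.] mean [430. -15.] rect [430. -15.] [ 44. 117.] 78 major deg 169
car [228. 216.] mean [389. 285.] rect [388. 284.] [53. 91.] 57 major deg 145
green [186. 217.] mean [385. 401.] rect [386. 401.] [51. 92.] 14 major deg 102
bone [268. 204.] mean [419. 174.] rect [420. 174.] [114.  60.] 8 major deg 8
ring [440. 218.] mean [ 381. -295.] rect [ 381. -295.] [59. 59.] 44 major deg 103
small [306. 172.] mean [510.  71.] rect [510.  71.] [29. 82.] 30 major deg 120
can [391. 206.] mean [ 406. -148.] rect [ 405. -148.] [59. 72.] 44 major deg 121
blue [205. 156.] mean [551. 348.] rect [552. 349.] [198. 155.] 82 major deg 82
yel [458. 153.] mean [ 560. -348.] rect [ 561. -348.] [156. 200.] 5 major deg 96
coas [340. 130.] mean [631. -23.] rect [631. -24.] [102.  99.] 90 major deg 91
tin [391. 142.] mean [ 591. -164.] rect [ 591. -164.] [45. 46.] 90 major deg 145
clk [271. 145.] mean [585. 169.] rect [585. 169.] [60. 38.] 12 major deg 13
purple [439. 279.] mean [ 217. -282.] rect [ 216. -283.] [120.  41.] 39 major deg 39
```

View pics/crop0.png

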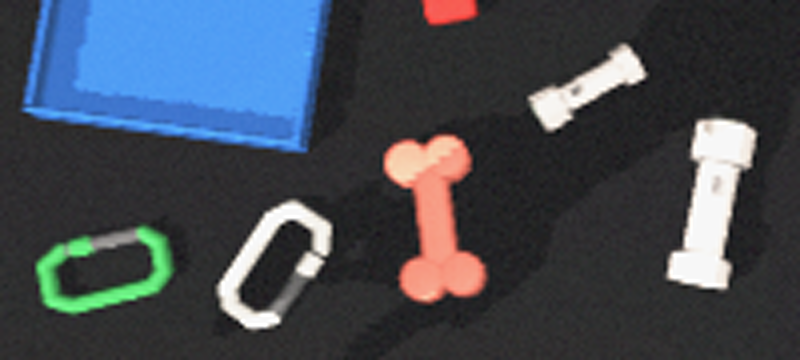

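The crop confirms it. The larger white flashlight is at crop (712,205) and the small white one at (588,88). The bare aluminium carabiner with a dark gate is at (275,265), and the green one at (105,268). Measured sizes match the description. I'll start with the carabiner.

```bash
python3 -m jog '[0.62,-0.68,-0.25,0,0,-0.11,0.5, 0.62,-0.68,-0.25,0,0,-0.11,0.5, 0.62,-0.68,-0.25,0,0,-0.11,0.5, 0.62,-0.68,-0.25,0,0,-0.11,0.5, 0.62,-0.68,-0.25,0,0,-0.11,0.5, 0.62,-0.68,-0.25,0,0,-0.11,0.5]' 40
python3 -m jog '[0.62,-0.68,-0.25,0,0,0,0.5, 0.62,-0.68,-0.25,0,0,0,0.5, 0.62,-0.68,-0.25,0,0,0,0.5, 0.62,-0.68,-0.25,0,0,0,0.5, 0.62,-0.68,-0.25,0,0,0,0.5, 0.62,-0.68,-0.25,0,0,0,0.5, 0.62,-0.68,-0.25,0,0,0,0.5]'
python3 - <<'E'
from h import *
im,P=cloud('wrist'); save(im,'w1.png'); np.savez('w1.npz',P=P)
E
```

```text
clock: 0.6
tcp_pos: [0.266, 0.4175, 0.1548]
orientation: [-0.0, 0.294, 0.956, -0.002]
wrist_force: [-0.2, -0.3, -0.1]
finger_gap: 0.0639
grip_force: 0.0
clock: 1.18
tcp_pos: [0.3887, 0.2848, 0.1062]
orientation: [-0.001, 0.293, 0.956, -0.0]
wrist_force: [-0.3, -0.4, 0.3]
finger_gap: 0.0638
grip_force: 0.0
```

View pics/w1.png

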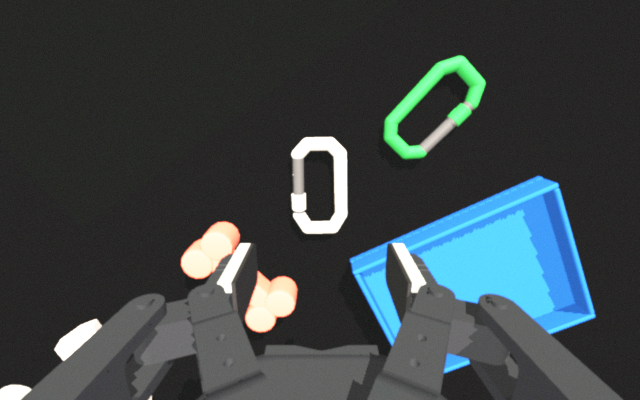

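The wrist view shows the carabiner at (320,187), centred between the fingers and aligned with them. Descending.

```bash
python3 -m jog '[0,0,-0.2,0,0,0,0.5, 0,0,-0.4,0,0,0,0.5, 0,0,-0.46,0,0,0,0.5, 0,0,-0.5,0,0,0,0.5, 0,0,-0.515,0,0,0,0.5, 0,0,-0.515,0,0,0,0.5, 0,0,-0.515,0,0,0,0.5, 0,0,-0.515,0,0,0,0.5]'
python3 -m jog '[0,0,-0.01,0,0,0,0.5, 0,0,-0.02,0,0,0,0.5, 0,0,-0.02,0,0,0,0.5, 0,0,-0.02,0,0,0,0.5]'
python3 -m jog '[0,0,0,0,0,0,0.1, 0,0,0,0,0,0,0.1, 0,0,0,0,0,0,0.1, 0,0,0,0,0,0,0.1, 0,0,0,0,0,0,0.1]'
```

```text
clock: 1.9
tcp_pos: [0.3896, 0.2866, 0.0052]
orientation: [0.001, 0.292, 0.957, 0.001]
wrist_force: [0.3, -0.7, 1.0]
finger_gap: 0.0641
grip_force: 0.0
clock: 2.23
tcp_pos: [0.3885, 0.2856, -0.0002]
orientation: [0.0, 0.292, 0.956, 0.0]
wrist_force: [-0.4, 0.1, -0.9]
finger_gap: 0.0645
grip_force: 0.0
clock: 2.65
tcp_pos: [0.3885, 0.2856, -0.0003]
orientation: [0.0, 0.292, 0.956, 0.0]
wrist_force: [-0.2, -0.4, -0.3]
finger_gap: 0.0471
grip_force: 0.0
```

```bash
python3 - <<'E'
from h import *
im,P=cloud('wrist'); save(im[180:400,140:500].repeat(2,0).repeat(2,1),'w2.png')
E
```

```text
(no output)
```

View pics/w2.png

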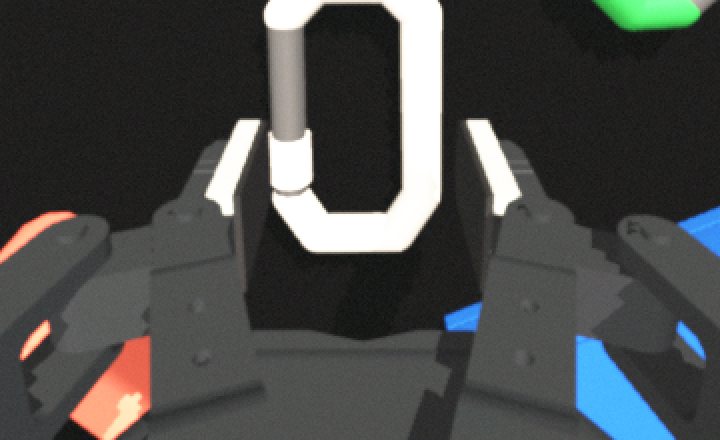

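```bash
python3 - <<'E'
from h import *
im,P=cloud('wrist')
for n,u,v in[('padL edge',140+124,180+63),('padLtop2',140+118,180+75),('padR',140+236,180+63),('padRlow',140+248,180+95),('bar R',350,220),('bar bottom',140+180,180+115),('gate',284,220),('table',320,220),('bar top',318,181)]: print(n,(P[v-1:v+2,u-1:u+2].reshape(-1,3)*1000).round()[4], np.nanmedian(P[v-2:v+3,u-2:u+3].reshape(-1,3),0)*1000)
print(env.get_state()['tcp_pos'],eyes.calibration('wrist'))
E
```

```text
padL edge [363. 270.  36.] [363.70468749 269.39503495  34.74092896]
padLtop2 [363. 269.  47.] [363.37612824 268.97945379  46.30190229]
padR [393. 313.  35.] [393.36564073 313.15610857  34.56728445]
padRlow [393. 313.  62.] [393.22721854 313.06543013  62.9077484 ]
bar R [386. 306.  11.] [385.90112394 305.91651935  10.85717635]
bar bottom [416. 266.  10.] [416.60212144 265.56228142  10.05522439]
gate [366. 276.  11.] [365.77403455 276.02560394  10.30375011]
table [380. 290.   0.] [ 3.80319237e+02  2.89961227e+02 -1.32588205e-01]
bar top [360. 302.   0.] [360.03120712 302.63464906   0.47314838]
[ 3.88500341e-01  2.85605095e-01 -2.90989306e-04] {'fx': 307.1276585951798, 'fy': 307.1276585951798, 'cx': 321.15727074500325, 'cy': 195.8491465950773, 'tool_from_camera': array([[-2.09232515e-04, -9.55398949e-01, -2.95318140e-01,
         7.56115379e-02],
       [ 9.99999970e-01, -1.63455266e-04, -1.79696107e-04,
        -3.21358424e-04],
       [ 1.23410166e-04, -2.95318168e-01,  9.55398955e-01,
        -1.67121492e-01],
       [ 0.00000000e+00,  0.00000000e+00,  0.00000000e+00,
         1.00000000e+00]])}
```

```bash
python3 - <<'E'
from h import *
im,P=cloud('wrist'); s=env.get_state(); q=s['orientation']
Q=(P-s['tcp_pos'])@Ro.from_quat([q[1],q[2],q[3],q[0]]).as_matrix()*1000
for u in (254,258,262,266,268,270,272):
    print(u,[(v,*Q[v,u].round().astype(int)) for v in range(234,300,6)])
E
```

```text
254 [(234, np.int64(0), np.int64(-40), np.int64(0)), (240, np.int64(-3), np.int64(-40), np.int64(-1)), (246, np.int64(-8), np.int64(-41), np.int64(0)), (252, np.int64(12), np.int64(-30), np.int64(-44)), (258, np.int64(11), np.int64(-29), np.int64(-49)), (264, np.int64(11), np.int64(-28), np.int64(-54)), (270, np.int64(12), np.int64(-27), np.int64(-60)), (276, np.int64(11), np.int64(-26), np.int64(-63)), (282, np.int64(9), np.int64(-26), np.int64(-64)), (288, np.int64(8), np.int64(-26), np.int64(-66)), (294, np.int64(7), np.int64(-25), np.int64(-68))]
258 [(234, np.int64(0), np.int64(-38), np.int64(0)), (240, np.int64(-4), np.int64(-38), np.int64(0)), (246, np.int64(11), np.int64(-30), np.int64(-38)), (252, np.int64(12), np.int64(-28), np.int64(-44)), (258, np.int64(12), np.int64(-27), np.int64(-50)), (264, np.int64(12), np.int64(-26), np.int64(-55)), (270, np.int64(12), np.int64(-25), np.int64(-60)), (276, np.int64(11), np.int64(-25), np.int64(-63)), (282, np.int64(9), np.int64(-25), np.int64(-64)), (288, np.int64(7), np.int64(-25), np.int64(-64)), (294, np.int64(4), np.int64(-25), n
[... 2113 characters left out ...]
t64(-3), np.int64(-24), np.int64(-45)), (288, np.int64(-6), np.int64(-24), np.int64(-45)), (294, np.int64(-8), np.int64(-24), np.int64(-47))]
272 [(234, np.int64(0), np.int64(-29), np.int64(0)), (240, np.int64(11), np.int64(-24), np.int64(-31)), (246, np.int64(10), np.int64(-24), np.int64(-35)), (252, np.int64(7), np.int64(-24), np.int64(-35)), (258, np.int64(4), np.int64(-24), np.int64(-36)), (264, np.int64(2), np.int64(-24), np.int64(-37)), (270, np.int64(-1), np.int64(-24), np.int64(-38)), (276, np.int64(-4), np.int64(-24), np.int64(-38)), (282, np.int64(-7), np.int64(-24), np.int64(-40)), (288, np.int64(-9), np.int64(-24), np.int64(-40)), (294, np.int64(-41), np.int64(-31), np.int64(0))]
```

The fingertips really are about 28 mm above the table, although TCP z reads 0. I'll open and probe downward, watching the force.

```bash
python3 -m jog '[0,0,0,0,0,0,0.5, 0,0,0,0,0,0,0.5, 0,0,-0.03,0,0,0,0.5, 0,0,-0.05,0,0,0,0.5, 0,0,-0.05,0,0,0,0.5]'
python3 -m jog '[0,0,-0.015,0,0,0,0.5, 0,0,-0.03,0,0,0,0.5, 0,0,-0.03,0,0,0,0.5]'
python3 - <<'E'
from h import *
im,P=cloud('wrist'); s=env.get_state(); q=s['orientation']
Q=(P-s['tcp_pos'])@Ro.from_quat([q[1],q[2],q[3],q[0]]).as_matrix()*1000
m=(abs(Q[...,0])<14)&(abs(abs(Q[...,1])-36)<9)&(Q[...,2]<-20)&(Q[...,2]>-70)
print(np.percentile(Q[m],[0,2,10,50],axis=0).round(), np.percentile(Q[m][:,2],[99.9,100]),P[220,320],P[220,340:360:3].round(3))
E
```

```text
clock: 3.22
tcp_pos: [0.3877, 0.2852, -0.0114]
orientation: [-0.001, 0.292, 0.956, -0.001]
wrist_force: [-1.2, -0.4, 0.3]
finger_gap: 0.064
grip_force: 0.0
clock: 3.47
tcp_pos: [0.3881, 0.2854, -0.0169]
orientation: [-0.0, 0.292, 0.956, -0.0]
wrist_force: [-0.2, -0.9, -0.5]
finger_gap: 0.0645
grip_force: 0.0
[[-11. -45. -70.]
 [ -9. -44. -69.]
 [ -5. -37. -67.]
 [  8.  31. -55.]] [-23.54565065 -20.75575279] [ 0.37462683  0.29330519 -0.00083007] [[ 0.38   0.302  0.001]
 [ 0.381  0.303 -0.   ]
 [ 0.378  0.306  0.01 ]
 [ 0.379  0.308  0.01 ]
 [ 0.379  0.309  0.011]
 [ 0.381  0.31   0.01 ]
 [ 0.381  0.311  0.011]]
```

```bash
for i in 1 2 3; do python3 -m jog '[0,0,-0.01,0,0,0,0.5, 0,0,-0.015,0,0,0,0.5, 0,0,-0.015,0,0,0,0.5]' | grep -E 'tcp|force'; done
python3 - <<'E'
from h import *
im,P=cloud('wrist'); save(im,'w3.png')
E
```

```text
tcp_pos: [0.3884, 0.2856, -0.0194]
wrist_force: [-1.0, -0.1, 0.4]
grip_force: 0.0
tcp_pos: [0.3883, 0.2855, -0.0225]
wrist_force: [-0.1, -0.2, -0.4]
grip_force: 0.0
tcp_pos: [0.3884, 0.2856, -0.0255]
wrist_force: [-0.0, -0.2, 0.3]
grip_force: 0.0
```

View pics/w3.png

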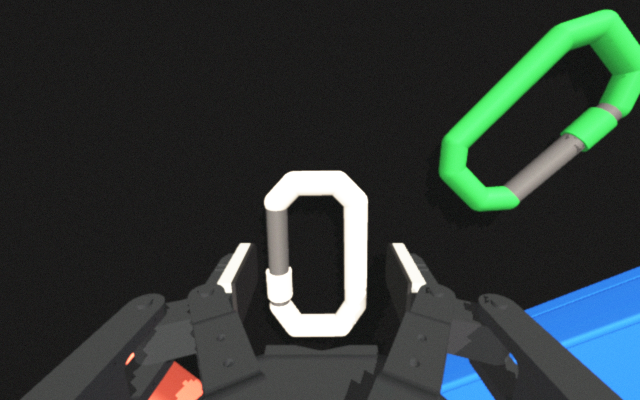

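The carabiner (317,253) is now between the pads. Closing.

```bash
python3 -m jog '[0,0,0,0,0,0,-0.1, 0,0,0,0,0,0,-0.1, 0,0,0,0,0,0,-0.1, 0,0,0,0,0,0,-0.1, 0,0,0,0,0,0,-0.1, 0,0,0,0,0,0,-0.1]' 40
python3 -m jog '[0,0,0.02,0,0,0,-0.1, 0,0,0.06,0,0,0,-0.1, 0,0,0.2,0,0,0,-0.1, 0,0,0.4,0,0,0,-0.1, 0,0,0.5,0,0,0,-0.1, 0,0,0.5,0,0,0,-0.1, 0,0,0.5,0,0,0,-0.1]'
```

```text
clock: 4.82
tcp_pos: [0.3885, 0.2856, -0.0248]
orientation: [0.0, 0.292, 0.956, 0.0]
wrist_force: [-1.2, -1.3, 6.0]
finger_gap: 0.0467
grip_force: 40.5
clock: 5.4
tcp_pos: [0.3899, 0.2864, 0.0765]
orientation: [0.001, 0.292, 0.956, 0.001]
wrist_force: [-0.6, -0.8, -0.2]
finger_gap: 0.0466
grip_force: 41.3
```

```bash
python3 -m jog '[0.78,0.12,0,0,0,0.144,-0.1, 0.78,0.12,0,0,0,0.144,-0.1, 0.78,0.12,0,0,0,0.144,-0.1, 0.78,0.12,0,0,0,0.144,-0.1, 0.78,0.12,0,0,0,0.144,-0.1, 0.78,0.12,0,0,0,0.144,-0.1, 0.78,0.12,-0.1,0,0,0.144,-0.1, 0.78,0.12,-0.1,0,0,0.144,-0.1]'
python3 - <<'E'
from h import *
im,P=cloud('wrist'); save(im,'w4.png')
E
```

```text
clock: 6.07
tcp_pos: [0.5405, 0.3083, 0.0506]
orientation: [-0.004, 0.07, 0.998, -0.002]
wrist_force: [-0.7, -0.4, -1.2]
finger_gap: 0.0468
grip_force: 41.3
```

View pics/w4.png

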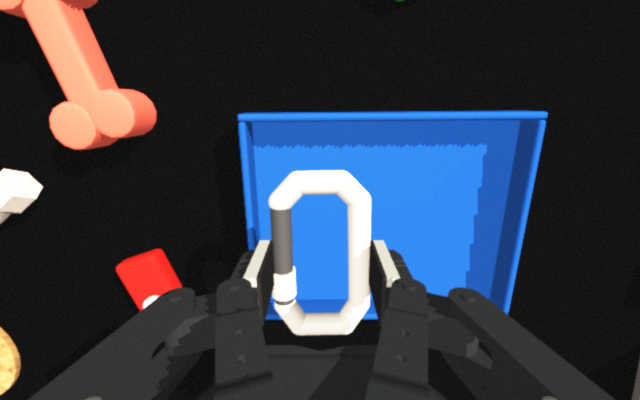

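```bash
python3 -m jog '[0,0,-0.15,0,0,0,-0.1, 0,0,-0.28,0,0,0,-0.1, 0,0,-0.32,0,0,0,-0.1, 0,0,-0.34,0,0,0,-0.1, 0,0,-0.35,0,0,0,-0.1, 0,0,-0.36,0,0,0,-0.1, 0,0,-0.365,0,0,0,-0.1, 0,0,-0.365,0,0,0,-0.1]'
python3 -m jog '[0,0,0,0,0,0,0.1, 0,0,0,0,0,0,0.25, 0,0,0,0,0,0,0.25, 0,0,0.02,0,0,0,0.25, 0,0,0.15,0,0,0,0.25, 0,0,0.4,0,0,0,0.25, 0,0,0.6,0,0,0,0.25, 0,0,0.6,0,0,0,0.25]'
python3 - <<'E'
from h import *
im,P=cloud('wrist'); save(im,'w5.png')
E
```

```text
clock: 6.78
tcp_pos: [0.5453, 0.31, -0.0171]
orientation: [0.001, 0.07, 0.998, 0.0]
wrist_force: [0.2, -0.4, -0.5]
finger_gap: 0.0468
grip_force: 41.3
clock: 7.45
tcp_pos: [0.5486, 0.3113, 0.1101]
orientation: [0.005, 0.07, 0.998, 0.003]
wrist_force: [1.9, 1.5, 1.4]
finger_gap: 0.0537
grip_force: 0.0
```

View pics/w5.png

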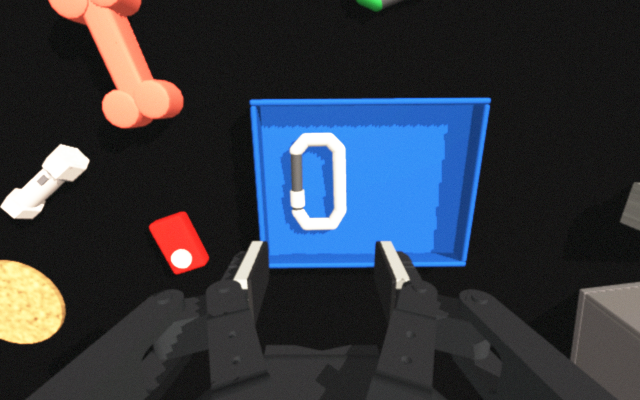

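The carabiner lies flat at (319,182) in the blue tray. Next, the bone.

```bash
cat >> h.py <<'E'
def loc(kind,name='wrist'):
    im,P=cloud(name); h=cv2.cvtColor(im,cv2.COLOR_RGB2HSV); H,S,V=[h[...,i].astype(int) for i in range(3)]
    m={'coral':((H<12))&(S>80)&(V>90),'teal':(abs(H-90)<8)&(S>100)&(V>90),'white':(S<60)&(V>120)}[kind]
    m&=np.nan_to_num(P[...,2],nan=-1)>.004
    n,l,st,ce=cv2.connectedComponentsWithStats(m.astype(np.uint8))
    s=env.get_state();q=s['orientation'];y=Ro.from_quat([q[1],q[2],q[3],q[0]]).as_matrix()[:,1]
    print('tcp',(s['tcp_pos']*1000).round(),'close deg',np.degrees(np.arctan2(y[1],y[0])).round(1)%180)
    for i in range(1,n):
        if st[i,4]<300: continue
        X=P[l==i][:,:2]*1000; a=cv2.minAreaRect(X.astype(np.float32)); w=np.linalg.eigh(np.cov(X.T))[1][:,1]
        print(ce[i].round(),'mean',X.mean(0).round(),'rect',np.round(a[0]),np.round(a[1]),'maj',np.degrees(np.arctan2(w[1],w[0])).round()%180,'ztop',np.percentile(P[l==i][:,2],95).round(3))
    return im
E
python3 -m jog '[-0.635,-0.68,0,0,0,0.089,0.2, -0.635,-0.68,0,0,0,0.089,0.2, -0.635,-0.68,0,0,0,0.089,0.2, -0.635,-0.68,0,0,0,0.089,0.2, -0.635,-0.68,0,0,0,0.089,0.2, -0.635,-0.68,0,0,0,0.089,0.2, -0.635,-0.68,0,0,0,0.089,0.2, -0.635,-0.68,0,0,0,0.089,0.2]'
python3 -c "
from h import *
loc('coral')"
```

```text
clock: 8.17
tcp_pos: [0.4184, 0.1739, 0.1018]
orientation: [0.001, -0.07, 0.998, 0.0]
wrist_force: [0.1, 0.3, 1.1]
finger_gap: 0.0509
grip_force: 0.0
tcp [419. 174. 102.] close deg 98.0
[318. 192.] mean [417. 171.] rect [416. 174.] [109.  55.] maj 8.0 ztop 0.029
[294. 332.] mean [559. 167.] rect [502. 161.] [186.  37.] maj 1.0 ztop 0.017
```

```bash
python3 -m jog '[-0.01,0,-0.2,0,0,0,0.2, -0.01,0,-0.4,0,0,0,0.2, -0.01,0,-0.52,0,0,0,0.2, -0.01,0,-0.56,0,0,0,0.2, -0.01,0,-0.58,0,0,0,0.2, -0.01,0,-0.58,0,0,0,0.2, -0.01,0,-0.58,0,0,0,-0.7, -0.01,0,-0.58,0,0,0,-0.7, -0.01,0,-0.58,0,0,0,-0.7, -0.01,0,-0.58,0,0,0,-0.7, -0.01,0,-0.58,0,0,0,-0.7, -0.01,0,-0.58,0,0,0,-0.7]' 50
python3 -m jog '[0,0,0,0,0,0,-0.7, 0,0,0.02,0,0,0,-0.7, 0,0,0.06,0,0,0,-0.7, 0,0,0.2,0,0,0,-0.7, 0,0,0.4,0,0,0,-0.7, 0,0,0.6,0,0,0,-0.7, 0,0,0.6,0,0,0,-0.7, 0,0,0.6,0,0,0,-0.7]'
```

```text
clock: 9.22
tcp_pos: [0.4173, 0.1741, -0.0126]
orientation: [0.002, -0.07, 0.998, 0.0]
wrist_force: [-0.4, 1.3, 6.1]
finger_gap: 0.0206
grip_force: 49.8
clock: 9.88
tcp_pos: [0.4177, 0.1741, 0.109]
orientation: [0.003, -0.07, 0.998, 0.0]
wrist_force: [0.1, -0.9, -1.8]
finger_gap: 0.0209
grip_force: 49.2
```

```bash
for i in 1 2 3; do python3 -m jog '[0.23,-0.787,0,0,0,-0.005,-0.7, 0.23,-0.787,0,0,0,-0.005,-0.7, 0.23,-0.787,0,0,0,-0.005,-0.7, 0.23,-0.787,0,0,0,-0.005,-0.7, 0.23,-0.787,0,0,0,-0.005,-0.7]'|grep tcp; done
python3 -m jog '[0,0,0,0,0,0,-0.7, 0,0,0,0,0,0,-0.7, 0,0,0,0,0,0,-0.7, 0,0,0,0,0,0,-0.7]'
python3 - <<'E'
from h import *
im=loc('coral'); save(im,'w6.png')
E
```

```text
tcp_pos: [0.463, 0.0105, 0.105]
tcp_pos: [0.5093, -0.1473, 0.1047]
tcp_pos: [0.5546, -0.305, 0.1037]
clock: 11.47
tcp_pos: [0.553, -0.2967, 0.1056]
orientation: [-0.0, -0.047, 0.999, 0.0]
wrist_force: [-0.3, -0.7, -0.8]
finger_gap: 0.021
grip_force: 49.7
tcp [ 553. -297.  106.] close deg 95.4
[320. 224.] mean [ 531. -299.] rect [ 547. -293.] [103.  54.] maj 2.0 ztop 0.147
```

View pics/w6.png

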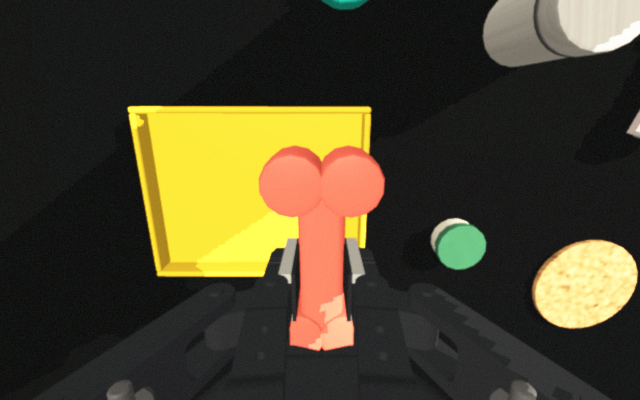

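```bash
python3 -m jog '[0.02,-0.01,-0.2,0,0,0,-0.7, 0.02,-0.01,-0.4,0,0,0,-0.7, 0.02,-0.01,-0.5,0,0,0,-0.7, 0.02,-0.01,-0.54,0,0,0,-0.7, 0.02,-0.01,-0.56,0,0,0,-0.7, 0.02,-0.01,-0.57,0,0,0,-0.7, 0.02,-0.01,-0.57,0,0,0,-0.7, 0.02,-0.01,-0.57,0,0,0,-0.7]'
python3 -m jog '[0,0,0,0,0,0,-0.3, 0,0,0,0,0,0,-0.2, 0,0,0,0,0,0,-0.2, 0,0,0.05,0,0,0,-0.2, 0,0,0.2,0,0,0,-0.2, 0,0,0.4,0,0,0,0, 0,0,0.6,0,0,0,0.6, 0,0,0.6,0,0,0,0.6, 0,0,0.6,0,0,0,0.6]'
python3 -c "
from h import *
loc('coral')"
```

```text
clock: 12.18
tcp_pos: [0.5589, -0.3014, -0.0063]
orientation: [0.001, -0.046, 0.999, -0.001]
wrist_force: [-0.3, -0.1, -1.0]
finger_gap: 0.0209
grip_force: 49.7
clock: 12.93
tcp_pos: [0.5598, -0.3022, 0.1163]
orientation: [0.003, -0.046, 0.999, -0.002]
wrist_force: [-0.3, 0.3, -1.0]
finger_gap: 0.0685
grip_force: 0.0
tcp [ 558. -301.  114.] close deg 95.3
[320. 158.] mean [ 530. -306.] rect [ 557. -302.] [107.  53.] maj 170.0 ztop 0.034
```

```bash
python3 -m jog '[-0.885,0.03,0,0,0,0,0.75, -0.885,0.03,0,0,0,0,0.75, -0.885,0.03,0,0,0,0,0.75, -0.885,0.03,0,0,0,0,0.75, -0.885,0.03,0,0,0,0,0.75, -0.885,0.03,0,0,0,0,0.75, -0.885,0.03,0,0,0,0,0.75]'
python3 -c "
from h import *
loc('teal')"
```

```text
clock: 13.57
tcp_pos: [0.38, -0.2945, 0.1112]
orientation: [-0.0, -0.046, 0.999, 0.0]
wrist_force: [-0.4, -0.6, -0.5]
finger_gap: 0.0748
grip_force: 0.0
tcp [ 381. -295.  111.] close deg 95.3
[321. 188.] mean [ 378. -295.] rect [ 379. -295.] [56. 55.] maj 6.0 ztop 0.019
```

```bash
python3 -m jog '[-0.005,0,-0.2,0,0,0,0.75, -0.005,0,-0.4,0,0,0,0.75, -0.005,0,-0.58,0,0,0,0.75, -0.005,0,-0.63,0,0,0,0.75, -0.005,0,-0.66,0,0,0,0.75, -0.005,0,-0.665,0,0,0,0.75, -0.005,0,-0.665,0,0,0,0, -0.005,0,-0.665,0,0,0,0, -0.005,0,-0.665,0,0,0,0, -0.005,0,-0.665,0,0,0,0, -0.005,0,-0.665,0,0,0,0, -0.005,0,-0.665,0,0,0,0]' 40
python3 -m jog '[0,0,0,0,0,0,0, 0,0,0.02,0,0,0,0, 0,0,0.06,0,0,0,0, 0,0,0.2,0,0,0,0, 0,0,0.4,0,0,0,0, 0,0,0.6,0,0,0,0, 0,0,0.6,0,0,0,0, 0,0,0.6,0,0,0,0]'
```

```text
clock: 14.62
tcp_pos: [0.3811, -0.2961, -0.0192]
orientation: [0.002, -0.046, 0.999, -0.002]
wrist_force: [0.4, 0.8, 7.2]
finger_gap: 0.0548
grip_force: 42.9
clock: 15.28
tcp_pos: [0.3812, -0.2964, 0.1022]
orientation: [0.002, -0.046, 0.999, -0.003]
wrist_force: [-0.0, -0.1, -1.3]
finger_gap: 0.0546
grip_force: 42.7
```

```bash
python3 -m jog '[0.91,-0.44,0,0,0,0,0, 0.91,-0.44,0,0,0,0,0, 0.91,-0.44,0,0,0,0,0, 0.91,-0.44,0,0,0,0,0, 0.91,-0.44,0,0,0,0,0, 0.91,-0.44,0,0,0,0,0, 0.91,-0.44,0,0,0,0,0, 0.91,-0.44,-0.2,0,0,0,0, 0.91,-0.44,-0.2,0,0,0,0, 0.91,-0.44,-0.2,0,0,0,0]'
python3 - <<'E'
from h import *
im=loc('teal'); save(im,'w7.png')
E
```

```text
clock: 16.12
tcp_pos: [0.558, -0.3799, 0.0563]
orientation: [-0.003, -0.046, 0.999, 0.003]
wrist_force: [0.2, 0.2, -0.7]
finger_gap: 0.0549
grip_force: 42.8
tcp [ 559. -381.   58.] close deg 95.3
[321. 257.] mean [ 554. -381.] rect [ 556. -380.] [55. 55.] maj 6.0 ztop 0.094
```

View pics/w7.png

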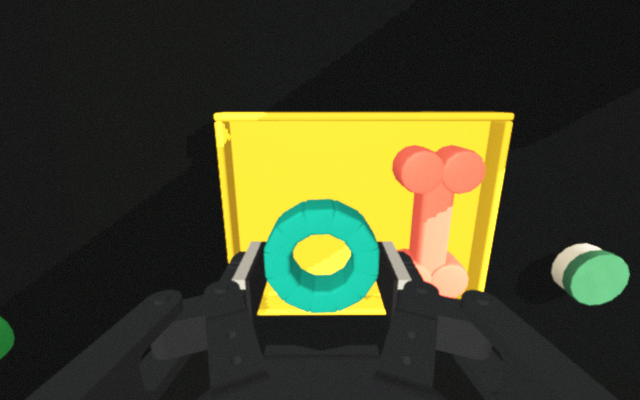

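The bone lies flat at (435,220), and the held ring is at (321,257) with clearance both sides. Lowering.

```bash
python3 -m jog '[0,0.005,-0.2,0,0,0,0, 0,0.005,-0.3,0,0,0,0, 0,0.005,-0.34,0,0,0,0, 0,0.005,-0.36,0,0,0,0, 0,0.005,-0.365,0,0,0,0, 0,0.005,-0.365,0,0,0,0, 0,0.005,-0.365,0,0,0,0, 0,0.005,-0.365,0,0,0,0]'
python3 -m jog '[0,0,0,0,0,0,0.35, 0,0,0,0,0,0,0.45, 0,0,0,0,0,0,0.45, 0,0,0.05,0,0,0,0.45, 0,0,0.2,0,0,0,0.45, 0,0,0.4,0,0,0,0.45, 0,0,0.6,0,0,0,0.8, 0,0,0.7,0,0,0,0.8, 0,0,0.8,0,0,0,0.8,0,0,0.8,0,0,0,0.8]'
python3 -c "
from h import *
loc('teal')"
```

```text
clock: 16.83
tcp_pos: [0.5625, -0.3825, -0.0124]
orientation: [0.001, -0.046, 0.999, -0.001]
wrist_force: [-0.3, 0.3, 0.2]
finger_gap: 0.0547
grip_force: 42.8
clock: 17.67
tcp_pos: [0.5637, -0.3834, 0.1524]
orientation: [0.003, -0.046, 0.999, -0.003]
wrist_force: [-0.3, 0.2, 0.6]
finger_gap: 0.0769
grip_force: 0.0
tcp [ 563. -383.  150.] close deg 95.3
[323. 176.] mean [ 560. -383.] rect [ 560. -383.] [54. 53.] maj 5.0 ztop 0.024
```

```bash
python3 -m jog '[-0.4,0.59,0.1,0,0,0,1, -0.4,0.59,0.1,0,0,0,1, -0.4,0.59,0.1,0,0,0,1, -0.4,0.59,0.1,0,0,0,1, -0.4,0.59,0.1,0,0,0,1]'|grep tcp
python3 -m jog '[-0.39,0.585,0,0,0,0,1, -0.39,0.585,0,0,0,0,1, -0.39,0.585,0,0,0,0,1, -0.39,0.585,0,0,0,0,1, -0.39,0.585,0,0,0,0,1, -0.39,0.585,0,0,0,0,1, -0.39,0.585,0,0,0,0,1]'
python3 - <<'E'
from h import *
im,P=cloud('wrist'); s=env.get_state(); print(s['tcp_pos'],s['finger_gap'])
m=((P[...,2]>.076)&(P[...,2]<.092)).astype(np.uint8); m[250:]=0
n,l,st,ce=cv2.connectedComponentsWithStats(m); i=1+np.argmax(st[1:,4]); X=P[l==i]*1000
print(ce[i],cv2.minEnclosingCircle(X[:,:2].astype(np.float32)),np.median(X[:,2]))
m=(np.nan_to_num(P[...,2])>.012)&(np.linalg.norm(P[...,:2]-[.405,-.148],axis=2)<.1); m[250:]=0
print(cv2.minEnclosingCircle((P[m][:,:2]*1000).astype(np.float32)))
E
```

```text
tcp_pos: [0.4783, -0.2593, 0.1654]
clock: 18.72
tcp_pos: [0.4045, -0.1476, 0.1656]
orientation: [0.0, -0.046, 0.999, -0.0]
wrist_force: [-0.5, -0.4, 1.4]
finger_gap: 0.0855
grip_force: 0.0
[ 0.40456498 -0.14780153  0.1655623 ] 0.0852591489122144
[314.20339977 195.43552169] ((407.615966796875, -153.55006408691406), 28.782161712646484) 83.78793178341496
((407.6033020019531, -153.51422119140625), 28.811386108398438)
```

```bash
python3 - <<'E'
from h import *
im,P=cloud('wrist'); s=env.get_state(); q=s['orientation']
Q=(P-s['tcp_pos'])@Ro.from_quat([q[1],q[2],q[3],q[0]]).as_matrix()*1000
for v in(350,360,375,395): print(Q[v,[290,320,350]].round().tolist())
m=(abs(Q[...,0])<14)&(abs(abs(Q[...,1])-47)<7)&(Q[...,2]>-85); print(np.percentile(Q[m][:,2],[1,50,99,100]))
E
```

```text
[[10.0, -9.0, -99.0], [10.0, -0.0, -99.0], [10.0, 8.0, -99.0]]
[[11.0, -8.0, -103.0], [11.0, -0.0, -103.0], [11.0, 8.0, -103.0]]
[[12.0, -8.0, -109.0], [11.0, -0.0, -107.0], [10.0, 7.0, -107.0]]
[[12.0, -7.0, -114.0], [11.0, -0.0, -113.0], [12.0, 7.0, -114.0]]
[-84.71008018 -61.7179787  166.49854356 168.18511286]
```

```bash
python3 -m jog '[0.0125,-0.025,-0.05,0,0,0,1, 0.0125,-0.025,-0.25,0,0,0,1, 0.0125,-0.025,-0.45,0,0,0,1, 0.0125,-0.025,-0.65,0,0,0,1, 0.0125,-0.025,-0.78,0,0,0,1, 0.0125,-0.025,-0.82,0,0,0,1, 0.0125,-0.025,-0.82,0,0,0,1, 0.0125,-0.025,-0.82,0,0,0,1]'
python3 -m jog '[0,0,0,0,0,0,0.1, 0,0,0,0,0,0,0.1, 0,0,0,0,0,0,0.1, 0,0,0,0,0,0,0.1, 0,0,0,0,0,0,0.1, 0,0,0,0,0,0,0.1, 0,0,0,0,0,0,0.1, 0,0,0,0,0,0,0.1]' 60
python3 -m jog '[0,0,0.02,0,0,0,0.1, 0,0,0.06,0,0,0,0.1, 0,0,0.15,0,0,0,0.1, 0,0,0.3,0,0,0,0.1, 0,0,0.3,0,0,0,0.1, 0,0,0.3,0,0,0,0.1]'
```

```text
clock: 19.48
tcp_pos: [0.4064, -0.1522, 0.0019]
orientation: [-0.0, -0.046, 0.999, 0.0]
wrist_force: [0.5, -0.0, 0.4]
finger_gap: 0.0854
grip_force: 0.0
clock: 20.15
tcp_pos: [0.4081, -0.1531, 0.0038]
orientation: [0.002, -0.046, 0.999, -0.002]
wrist_force: [0.4, -1.2, 6.2]
finger_gap: 0.0554
grip_force: 50.7
clock: 20.65
tcp_pos: [0.4075, -0.1524, 0.0637]
orientation: [0.002, -0.046, 0.999, -0.001]
wrist_force: [0.6, 0.6, -2.3]
finger_gap: 0.0551
grip_force: 52.5
```

```bash
python3 -m jog '[0.56,0.32,0,0,0,0,0.1, 0.56,0.32,0,0,0,0,0.1, 0.56,0.32,0,0,0,0,0.1, 0.56,0.32,0,0,0,0,0.1, 0.56,0.32,0,0,0,0,0.1]'|grep tcp
python3 -m jog '[0.56,0.32,0,0,0,0,0.1, 0.56,0.32,0,0,0,0,0.1, 0.56,0.32,0,0,0,0,0.1, 0.56,0.32,0,0,0,0,0.1, 0.56,0.32,0,0,0,0,0.1, 0.56,0.32,0,0,0,0,0.1, 0.56,0.32,0,0,0,0,0.1, 0.56,0.32,0,0,0,0,0.1]'
python3 - <<'E'
from h import *
im,P=cloud('wrist'); s=env.get_state(); print(s['tcp_pos'])
z=P[...,2]; save(im,'w8.png')
m=((z>.13)&(z<.15)).astype(np.uint8)
n,l,st,ce=cv2.connectedComponentsWithStats(m)
for i in range(1,n):
    if st[i,4]>800:
        X=P[l==i]*1000; print(ce[i].round(),st[i],cv2.minEnclosingCircle(X[:,:2].astype(np.float32)),np.percentile(X[:,2],[5,50,95]))
E
```

```text
tcp_pos: [0.5191, -0.0862, 0.0605]
clock: 21.73
tcp_pos: [0.6281, -0.0246, 0.0616]
orientation: [-0.001, -0.045, 0.999, 0.0]
wrist_force: [-0.0, -0.5, -1.8]
finger_gap: 0.0548
grip_force: 53.2
[ 0.62848862 -0.02457612  0.06185578]
[322. 308.] [  124   240   398   139 23842] ((624.9025268554688, -24.77130126953125), 61.908607482910156) [134.45177471 141.89739652 147.73654788]
```

View pics/w8.png

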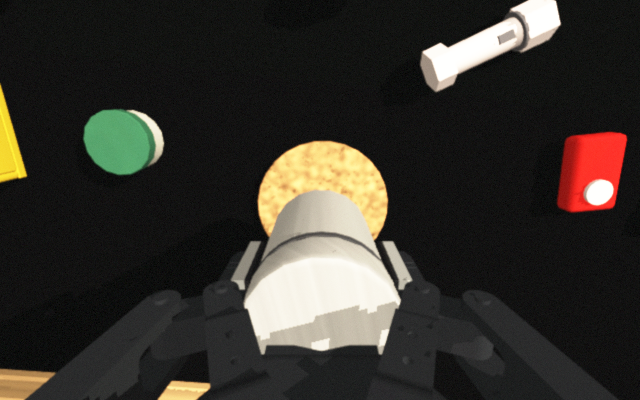

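The canister is over the coaster (322,195) and centred laterally. Lowering.

```bash
python3 -m jog '[0.01,0,-0.1,0,0,0,0.1, 0.01,0,-0.2,0,0,0,0.1, 0.01,0,-0.24,0,0,0,0.1, 0.01,0,-0.25,0,0,0,0.1, 0.01,0,-0.26,0,0,0,0.1, 0.01,0,-0.26,0,0,0,0.1, 0.01,0,-0.26,0,0,0,0.1, 0.01,0,-0.26,0,0,0,0.1]'
python3 -m jog '[0,0,0,0,0,0,0.5, 0,0,0,0,0,0,0.9, 0,0,0,0,0,0,1, 0,0,0,0,0,0,1, 0,0,0.1,0,0,0,1, 0,0,0.25,0,0,0,1, 0,0,0.45,0,0,0,1, 0,0,0.65,0,0,0,1, 0,0,0.85,0,0,0,1, 0,0,0.85,0,0,0,1, 0,0,0.85,0,0,0,1]'
python3 - <<'E'
from h import *
im,P=cloud('wrist'); z=P[...,2]
m=((z>.08)&(z<.1)).astype(np.uint8); m[250:]=0
n,l,st,ce=cv2.connectedComponentsWithStats(m); i=1+np.argmax(st[1:,4]); X=P[l==i]*1000
print('can',cv2.minEnclosingCircle(X[:,:2].astype(np.float32)),np.percentile(X[:,2],[5,50,95]))
h=cv2.cvtColor(im,cv2.COLOR_RGB2HSV); m=(abs(h[...,0].astype(int)-18)<9)&(h[...,1]>70)&(z>0)&(z<.012)&(np.linalg.norm(P[...,:2]-[.631,-.024],axis=2)<.07)
print('coaster',cv2.minEnclosingCircle((P[m][:,:2]*1000).astype(np.float32)))
E
```

```text
clock: 22.45
tcp_pos: [0.6329, -0.0238, 0.0108]
orientation: [0.001, -0.046, 0.999, -0.0]
wrist_force: [0.8, 0.7, -2.6]
finger_gap: 0.0553
grip_force: 53.0
clock: 23.37
tcp_pos: [0.6343, -0.0239, 0.1835]
orientation: [0.004, -0.046, 0.999, -0.001]
wrist_force: [-0.6, 0.1, -1.1]
finger_gap: 0.0855
grip_force: 0.0
can ((632.5888671875, -23.91983985900879), 29.051498413085938) [88.16572115 89.7952183  90.90864555]
coaster ((630.0524291992188, -22.02216148376465), 68.68978118896484)
```

```bash
python3 -m jog '[-1,0.045,0,0,0,-0.09,0.3, -1,0.045,0,0,0,-0.09,0.3, -1,0.045,0,0,0,-0.09,0.3, -1,0.045,0,0,0,-0.09,0.3, -1,0.045,-0.1,0,0,-0.09,0.3, -1,0.045,-0.35,0,0,-0.09,0.3, -1,0.045,-0.35,0,0,-0.09,0.3, -1,0.045,-0.35,0,0,-0.09,0.3, -1,0.045,-0.35,0,0,-0.09,0.3]'
python3 -c "
from h import *
save(loc('white'),'w9.png')"
```

```text
clock: 24.17
tcp_pos: [0.4321, -0.0146, 0.1094]
orientation: [-0.001, 0.095, 0.995, 0.0]
wrist_force: [0.7, -0.1, 0.3]
finger_gap: 0.0557
grip_force: 0.0
tcp [433. -15. 110.] close deg 79.1
[320. 184.] mean [424. -15.] rect [427. -15.] [ 39. 111.] maj 169.0 ztop 0.034
[437. 241.] mean [496.  80.] rect [467.  62.] [96. 54.] maj 95.0 ztop 0.024
[244. 265.] mean [415. -44.] rect [416. -45.] [8. 7.] maj 95.0 ztop 0.176
[398. 264.] mean [427.  18.] rect [429.  19.] [8. 6.] maj 77.0 ztop 0.176
```

View pics/w9.png

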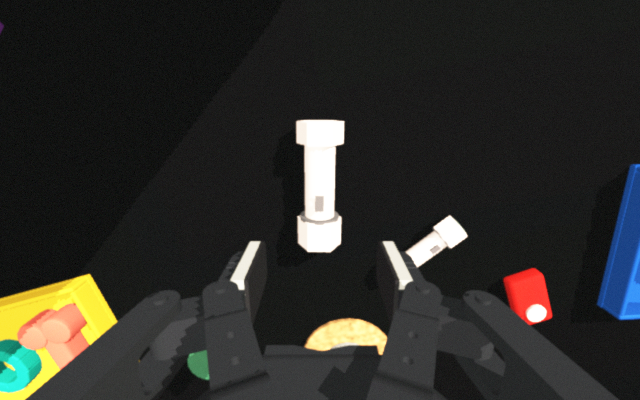

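The flashlight is centred at (320,184) with its axis square to the fingers.

```bash
python3 -m jog '[-0.025,0,-0.2,0,0,0,0.3, -0.025,0,-0.4,0,0,0,0.3, -0.025,0,-0.52,0,0,0,0.3, -0.025,0,-0.58,0,0,0,0.3, -0.025,0,-0.605,0,0,0,0.3, -0.025,0,-0.605,0,0,0,0.3, -0.025,0,-0.605,0,0,0,-0.6, -0.025,0,-0.605,0,0,0,-0.6, -0.025,0,-0.605,0,0,0,-0.6, -0.025,0,-0.605,0,0,0,-0.6, -0.025,0,-0.605,0,0,0,-0.6, -0.025,0,-0.605,0,0,0,-0.6]' 50
python3 -m jog '[0,0,0,0,0,0,-0.6, 0,0,0.02,0,0,0,-0.6, 0,0,0.06,0,0,0,-0.6, 0,0,0.2,0,0,0,-0.6, 0,0,0.4,0,0,0,-0.6, 0,0,0.6,0,0,0,-0.6, 0,0,0.6,0,0,0,-0.6, 0,0,0.6,0,0,0,-0.6]'
```

```text
clock: 25.22
tcp_pos: [0.4289, -0.015, -0.0096]
orientation: [0.002, 0.095, 0.995, -0.0]
wrist_force: [-0.3, -0.8, 6.0]
finger_gap: 0.0241
grip_force: 48.9
clock: 25.88
tcp_pos: [0.4293, -0.0151, 0.112]
orientation: [0.003, 0.095, 0.995, -0.0]
wrist_force: [-0.3, -0.6, -0.6]
finger_gap: 0.024
grip_force: 49.3
```

```bash
for i in 1 2 3; do python3 -m jog '[0.215,0.688,0,0,0,0.005,-0.6, 0.215,0.688,0,0,0,0.005,-0.6, 0.215,0.688,0,0,0,0.005,-0.6, 0.215,0.688,0,0,0,0.005,-0.6, 0.215,0.688,0,0,0,0.005,-0.6]'|grep tcp; done
python3 -m jog '[0,0,-0.2,0,0,0,-0.6, 0,0,-0.2,0,0,0,-0.6, 0,0,-0.2,0,0,0,-0.6, 0,0,-0.2,0,0,0,-0.6]'
python3 - <<'E'
from h import *
save(loc('white'),'w10.png')
E
```

```text
tcp_pos: [0.47, 0.1263, 0.1076]
tcp_pos: [0.5132, 0.2637, 0.1073]
tcp_pos: [0.556, 0.4007, 0.1067]
clock: 27.47
tcp_pos: [0.5555, 0.3966, 0.0689]
orientation: [-0.001, 0.072, 0.997, -0.001]
wrist_force: [0.1, 0.5, -0.3]
finger_gap: 0.0238
grip_force: 49.8
tcp [556. 397.  70.] close deg 81.7
[323. 236.] mean [541. 399.] rect [553. 397.] [ 65. 111.] maj 172.0 ztop 0.113
[210. 202.] mean [542. 313.] rect [546. 307.] [55. 93.] maj 170.0 ztop 0.017
[284. 259.] mean [542. 382.] rect [543. 381.] [7. 6.] maj 91.0 ztop 0.131
[ 58. 290.] mean [596. 172.] rect [597. 170.] [18. 24.] maj 120.0 ztop 0.02
[600. 351.] mean [699. 599.] rect [699. 613.] [97.  4.] maj 90.0 ztop 0.072
```

View pics/w10.png

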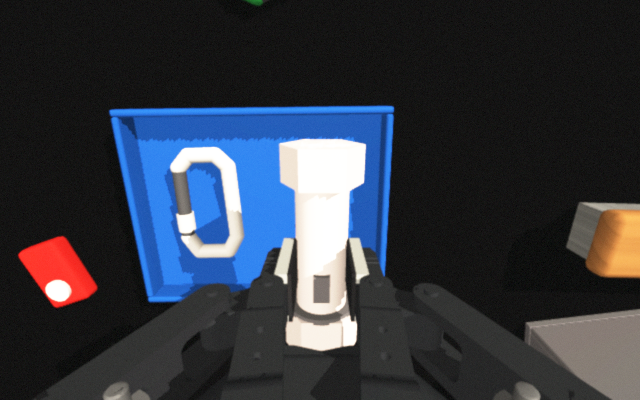

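```bash
python3 -m jog '[0.02,0,-0.15,0,0,0,-0.6, 0.02,0,-0.27,0,0,0,-0.6, 0.02,0,-0.33,0,0,0,-0.6, 0.02,0,-0.35,0,0,0,-0.6, 0.02,0,-0.365,0,0,0,-0.6, 0.02,0,-0.365,0,0,0,-0.6, 0.02,0,-0.365,0,0,0,-0.6, 0.02,0,-0.365,0,0,0,-0.6]'
python3 -m jog '[0,0,0,0,0,0,-0.3, 0,0,0,0,0,0,-0.15, 0,0,0,0,0,0,-0.15, 0,0,0.05,0,0,0,-0.15, 0,0,0.2,0,0,0,-0.15, 0,0,0.4,0,0,0,0, 0,0,0.6,0,0,0,0.6, 0,0,0.8,0,0,0,0.6, -0.3,0,0.8,0,0,0,0.6, -0.6,0,0.8,0,0,0,0.6, -0.6,0,0.8,0,0,0,0.6, -0.6,0,0.8,0,0,0,0.6]'
python3 - <<'E'
from h import *
loc('white'); im,P=cloud('top'); save(im,'top1.png')
c=eyes.calibration('top')
m=(im.max(2)>75).astype(np.uint8)
n,l,st,ce=cv2.connectedComponentsWithStats(m)
for k,p,z in(('tin',(391,142),.022),('clk',(271,145),.016)):
    i=1+np.argmin(np.linalg.norm(ce[1:]-p,axis=1)+(st[1:,4]<40)*1000); v,u=np.nonzero(l==i); print(k,(ray(c,np.c_[u,v],z).mean(0)*1000).round())
E
```

```text
clock: 28.18
tcp_pos: [0.561, 0.3988, -0.0026]
orientation: [0.001, 0.071, 0.997, 0.001]
wrist_force: [-0.7, -0.8, -1.0]
finger_gap: 0.0237
grip_force: 49.8
clock: 29.18
tcp_pos: [0.4322, 0.3971, 0.1564]
orientation: [-0.003, 0.07, 0.998, -0.001]
wrist_force: [-0.2, -0.8, -0.6]
finger_gap: 0.0683
grip_force: 0.0
tcp [436. 398. 157.] close deg 82.0
[339. 287.] mean [553. 399.] rect [566. 399.] [ 42. 127.] maj 171.0 ztop 0.039
[226. 269.] mean [417. 360.] rect [460. 320.] [  7. 126.] maj 137.0 ztop 0.226
[268. 282.] mean [543. 320.] rect [506. 329.] [ 46. 190.] maj 163.0 ztop 0.017
[416. 268.] mean [427. 436.] rect [428. 437.] [9. 6.] maj 78.0 ztop 0.226
[ 52. 279.] mean [506.  77.] rect [508.  71.] [27. 80.] maj 120.0 ztop 0.024
[569. 286.] mean [599. 663.] rect [598. 671.] [146.  26.] maj 82.0 ztop 0.021
[ 20. 372.] mean [617.   1.] rect [534. 153.] [ 55. 435.] maj 121.0 ztop 0.052
[610. 371.] mean [689. 688.] rect [572. 581.] [369.  23.] maj 41.0 ztop 0.075
tin [ 591. -164.]
clk [584. 169.]
```

View pics/top1.png

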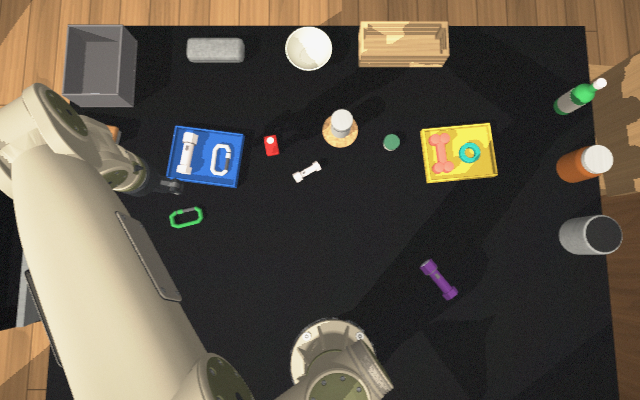

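The top view shows the flashlight (187,152) and carabiner (220,158) in the blue tray, and the bone (440,152) and ring (469,152) in the yellow one. The canister (342,123) is on the coaster, and the tin and clicker have not moved. Heights match lying flat, so I'm handing in.

```bash
python3 -c "
from workcell import env
print(env.hand_in())"
```

```text
the job is handed in; nothing more can be done
None
```

I handed the job in at about 29 s on the clock: walking gear in the blue tray, chews in the yellow tray, canister about 3 mm from the coaster's centre, tin and clicker unmoved (within 1 mm), and the gripper holding and touching nothing; no verdict came back.

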